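# Gauge three roller bores and mark the shallow one

### The arm

A 7-joint arm with a two-finger parallel gripper is mounted at the origin on the work surface. World frame = base frame: x ahead of the robot, y to its left, z up, the work surface at z = 0. Lengths are in mm, angles in rad, forces in N, time in s.
With the tool pointing down it reaches from about 425 to 950 mm from the base axis. Payload 16.7 kg.
Tool frame: the origin (TCP) lies on the centre line of the jaws, within the pads' length; the fingertips stand manip.tcp_to_tips ahead of it and the grasp point (between the pads) lies 2 mm behind it (manip.tcp_to_tips is the distance from the TCP to the fingertips, in mm); z points along the fingers, y is the line along which they close (so a half turn about z gives the same grasp; the last joint's range is limited). The gripper opens to 94 mm and grips with 3 to 60 N. Pads are 16 mm wide; open, the fingers measure 119 mm over their backs; the gripper's body (75 mm by 177 mm) begins 78 mm behind the grasp point.
Start: joints at [-1.302, 0.426, 0.074, 1.606, -0.034, 1.111, -0.067], TCP at [274.499, 616.625, 222.467] pointing down, gripper open.
Joint ranges: [-2.85, 2.85], [-0.5, 2.14], [-1.23, 1.37], [0.21, 2.46], [-1.02, 4.16], [0.16, 2.05], [-2.73, 2.73]. Speed limits (rad/s): [1.89, 1.89, 2.39, 2.39, 3.01, 3.01, 3.01].

### API

Orientations are given as a unit quaternion [w, x, y, z].
In Python, from bench import get_state, read_camera, camera_info, manip gives the robot as it stands.
- The arm moves only by the tool apply_moves, never from a script. Its argument "plan" is text: rows parted by semicolons, each of 5 numbers parted by spaces: the finger opening in m, from 0 to 0.094, then the shift along the tool's x, y, z in m, then the turn about the tool's z in degrees. In form: gripper x y z roll; .... A call has 1 to 8 rows; each row shifts and turns the commanded pose from where the row before left it, along the tool's axes as they then stand; what a row does not reach is not made up. A row lasts 1/10 s, in which the tool goes at most 50 mm and 8.59 degrees, less where a joint would pass 70% of its speed; a pose out of reach is approached as far as the arm can. A call is refused whole if a number of a shift passes 0.05 or a number of a turn 8.59, either way. A call with a gripper value outside its range is refused whole. The fingers move at their own pace and stop on an object; the grip force is fixed at half the most. Time passes only in rows, so rows that do not move let the fingers close. It gives the time, the measured TCP pose, the force, the opening and the grip force at its end, in the units of the state.
- get_state(): the state, without advancing time (a new reading comes with each control period).
- read_camera(name): name is "scene" or "top"; returns (picture, depth): 400x640x3 uint8, red, green, blue; 400x640 float32, mm along the optical axis (not along the pixel's ray), 0 where there is no reading.
- camera_info(name): a dict with "intrinsics" (3x3 intrinsics, pixels), "rvec" (rotation vector, rad) and "tvec" (3), from world to camera coordinates, as OpenCV has them. Camera axes: x right, y down, z forward; pixel columns grow to the right and rows downward; lengths in mm; the calibration is good to about 2 mm. A picture is of the moment at which its call begins. camera_info takes no time and is no camera call.
- manip.close_job(): hands the job in; it is judged then, once.
The state is a dict: "clock": time; "q": joint angles; "dq": joint speeds; "joint_efforts": joint torques, N m; "tool_pos": TCP position; "orientation": TCP orientation; "wrist_force": force on the tool from outside, world axes, zero at the start; "moment": the same for the moment, N m; "finger_gap": finger opening in mm; "gripper_force": force on a finger pad.
Only numpy, scipy, OpenCV 4.12 (cv2) and the standard library are available. Lean on these libraries where they do the work, as an engineer would, in place of code of your own. Each camera call takes 0.05 s, during which the arm holds its last target. There are 200 camera calls.

### The job

One of the three clamped nylon rollers has had its blind bore drilled too shallow. Check all three with the depth rod from the stand, going from the left-hand roller to the right-hand one (the robot's left): each time lower the rod into the bore, without dropping or forcing it, until it bottoms and its spring nose is pushed about half-way in, never right in. Then leave the rod standing freely on the bottom of the shallow bore to mark that roller, and leave everything else where it is.

Things in the scene. Friction and masses are not known exactly. Their poses are not given: they have to be found in the camera images.
- roller_left: A flanged nylon roller, 96 mm diameter and 70 mm tall, standing upright on a 100 x 100 x 12 mm steel plate that is bolted down; it cannot move. It is the left-hand (largest y) one of the row. Origin: under the plate's centre, on the bench; z up. All three look alike.
- bore_left (a point): Centre of the mouth of the left-hand (largest y) roller's blind bore, in its flat top face, 82 mm above the bench. The bore runs straight down, 14 mm diameter with a 2 mm chamfer. Its depth is unknown: 46 to 54 mm in a good roller, 30 to 36 mm in the one drilled short; the floor is flat and rigid.
- roller_mid: A flanged nylon roller, 96 mm diameter and 70 mm tall, standing upright on a 100 x 100 x 12 mm steel plate that is bolted down; it cannot move. It is the middle one of the row. Origin: under the plate's centre, on the bench; z up. All three look alike.
- bore_mid (a point): Centre of the mouth of the middle roller's blind bore, in its flat top face, 82 mm above the bench. The bore runs straight down, 14 mm diameter with a 2 mm chamfer. Its depth is unknown: 46 to 54 mm in a good roller, 30 to 36 mm in the one drilled short; the floor is flat and rigid.
- roller_right: A flanged nylon roller, 96 mm diameter and 70 mm tall, standing upright on a 100 x 100 x 12 mm steel plate that is bolted down; it cannot move. It is the right-hand (smallest y) one of the row. Origin: under the plate's centre, on the bench; z up. All three look alike.
- bore_right (a point): Centre of the mouth of the right-hand (smallest y) roller's blind bore, in its flat top face, 82 mm above the bench. The bore runs straight down, 14 mm diameter with a 2 mm chamfer. Its depth is unknown: 46 to 54 mm in a good roller, 30 to 36 mm in the one drilled short; the floor is flat and rigid.
- rod: The depth rod: a steel rod 12 mm diameter with a spring-loaded brass nose at its lower end, rings engraved every 10 mm from the tip, and on top a black square handle 18 x 18 x 40 mm tall; 149 mm long in all, 0.11 to 0.16 kg. It starts upright in the stand. Origin: where the tip is when the nose is out; z along the rod towards the handle; the handle's flat sides face its x and y.
- nose (a joint): The rod's sprung nose, 11 mm diameter, standing 14 mm out of the rod. 0 = fully out, 0.010 m = pushed right in against its stop. It starts to move at 1.8 N and takes 1.2 N more for each mm (7.8 N half in, 13.8 N right in); the rod's own weight does not move it.
- rod_tip (a point): Centre of the lower end of the rod's nose (moves with the nose).
- rod_grip (a point): Centre of the rod's square handle, 129 mm above the tip of the free nose, between the flat sides.
- stand: Aluminium block 60 x 60 x 45 mm, fixed to the bench, with a 14 mm diameter hole 35 mm deep in its top, in which the rod waits, its tip 10 mm above the bench. It stands beyond the rollers, to the left or to the right. Origin: centre of its underside.
- bearing_a: Bystander: a small steel ball bearing (ring) 32 mm diameter, 10 mm thick, lying flat. Origin: centre of its underside.
- bearing_b: Bystander: a second such bearing, 32 mm diameter, 10 mm thick. Origin: centre of its underside.
- cup: Bystander: a plastic cup 72 mm across and 75 mm tall. Origin: centre of its underside.
- shaft: Bystander: a steel shaft 14 mm diameter and 150 mm long, lying on the bench. Origin: under its middle; x along it.
- wrench: Bystander: a steel spanner, 180 mm long, lying flat. Origin: under its middle; x along it.
- screwdriver: Bystander: a screwdriver, 200 mm long. Origin: under its middle; x along it.
- spare: Bystander: a loose unbored roller, 96 mm diameter and 70 mm tall. Origin: centre of its underside.
There are look-alikes about, which are no part of the job. What is shaped like the rod but green or red is not meant.

How it is judged (in metres and radians):
On the way, in this order (a step that is already met when the one before it is completed fails the run):
1. the rod is lowered into the left-hand (largest y) roller's bore and pressed on its floor until the nose is in by more than 2.5 mm, for 0.15 s (horizontal distance between rod_tip and bore_left below 0.005 m and z of rod_tip in the frame of bore_left below -0.026 m and angle between rod's own z axis and vertical below 0.12 rad and value of joint nose above 0.0025 m), for 0.15 s.
2. the rod is lowered into the middle roller's bore and pressed on its floor until the nose is in by more than 2.5 mm, for 0.15 s (horizontal distance between rod_tip and bore_mid below 0.005 m and z of rod_tip in the frame of bore_mid below -0.026 m and angle between rod's own z axis and vertical below 0.12 rad and value of joint nose above 0.0025 m), for 0.15 s.
3. the rod is lowered into the right-hand (smallest y) roller's bore and pressed on its floor until the nose is in by more than 2.5 mm, for 0.15 s (horizontal distance between rod_tip and bore_right below 0.005 m and z of rod_tip in the frame of bore_right below -0.026 m and angle between rod's own z axis and vertical below 0.12 rad and value of joint nose above 0.0025 m), for 0.15 s.
At the end, for the whole second after the job is handed in: The rod stands released and at rest (under 0.02 m/s, tilted less than 0.2 rad) in the one bore that is too shallow: its tip within 5 mm of that bore's axis and 26 to 40 mm below the roller's top face (only the short bore's floor is at that depth) (((horizontal distance between rod_tip and bore_left below 0.005 m and z of rod_tip in the frame of bore_left between -0.04 and -0.026 m) or (horizontal distance between rod_tip and bore_mid below 0.005 m and z of rod_tip in the frame of bore_mid between -0.04 and -0.026 m) or (horizontal distance between rod_tip and bore_right below 0.005 m and z of rod_tip in the frame of bore_right between -0.04 and -0.026 m)) and angle between rod's own z axis and vertical below 0.2 rad and linear speed of rod below 0.02 m/s); the robot touches nothing.
It fails at once if the nose is pushed right in (more than 9 mm) (value of joint nose above 0.009 m).
It fails at once if the rod is pressed on a roller with more than 25 N (contact force between rod and roller_left above 25 N or contact force between rod and roller_mid above 25 N or contact force between rod and roller_right above 25 N).
It fails at once if the rod is dropped in a bore (faster than 0.4 m/s inside it) (((horizontal distance between rod_tip and bore_left below 0.005 m and z of rod_tip in the frame of bore_left below -0.004 m) or (horizontal distance between rod_tip and bore_mid below 0.005 m and z of rod_tip in the frame of bore_mid below -0.004 m) or (horizontal distance between rod_tip and bore_right below 0.005 m and z of rod_tip in the frame of bore_right below -0.004 m)) and linear speed of rod above 0.4 m/s).
It fails at once if a bystander is moved by more than 20 mm (distance of any of bearing_a, bearing_b, cup, shaft, wrench, screwdriver, spare from where it was at the start of the episode above 0.02 m).
It also fails if it takes over 72 s, if anything falls off the work surface, if the arm or the gripper's body presses on something with over 40 N, if the wrist force passes 120 N, or if a joint passes its speed limit or range.

## Working session

There is one attempt and no reset: what is moved stays moved. The work goes in short steps, Python scripts to look and compute and a tool call to move; the robot and the scene stay as the last step left them, time stands still between calls to the robot, and variables do not carry over. Pictures are saved under pics/ and viewed, at most 10 in all, crops included, and the job is handed in when it is done.

Besides the shell and the picture viewer there is one more tool, called after "Call:" by a JSON object that holds its "fn" and its "kwargs", one argument or row to a line. apply_moves: Moves the arm, as the interface text tells. Its arguments: {"type":"object","properties":{"plan":{"type":"string"}},"required":["plan"]}

```bash
mkdir -p pics; cat > h.py <<'E'
import numpy as np, cv2
from bench import get_state, read_camera, camera_info, manip
def cam(n):
    c=camera_info(n); K=np.array(c["intrinsics"],float).reshape(3,3); R=cv2.Rodrigues(np.array(c["rvec"],float))[0]; t=np.array(c["tvec"],float).ravel()
    return K,R,t
def ray(n,u,v,z):
    K,R,t=cam(n); o=-R.T@t; d=R.T@np.linalg.solve(K,[u,v,1.]); return o+d*(z-o[2])/d[2]
def cloud(n,D):
    K,R,t=cam(n); v,u=np.mgrid[:D.shape[0],:D.shape[1]]
    P=np.stack([(u-K[0,2])/K[0,0]*D,(v-K[1,2])/K[1,1]*D,D],-1)
    return (P-t)@R
def proj(n,p):
    K,R,t=cam(n); q=K@(R@np.array(p,float)+t); return q[:2]/q[2]
E
python3 - <<'E'
from h import *
for n in("scene","top"):
    I,D=read_camera(n); np.savez(f"{n}0.npz",I=I,D=D)
    cv2.imwrite(f"pics/{n}0.png",I[:,:,::-1]); K,R,t=cam(n); print(n,K.tolist(),-R.T@t, (R[2]).tolist())
s=get_state(); print({k:np.round(v,3).tolist() for k,v in s.items()}, manip.tcp_to_tips)
E
```

```text
scene [[404.3187641117487, 0.0, 324.43553032312417], [0.0, 404.3187641117487, 199.61318338104707], [0.0, 0.0, 1.0]] [1227.02824769 -398.78935353  686.39311692] [-0.7081954168954403, 0.3997725247645566, -0.5819288443887841]
top [[460.5617127606546, 0.0, 328.0922280153708], [0.0, 460.5617127606546, 197.38670865585357], [0.0, 0.0, 1.0]] [ 420.85990128   15.16650087 1246.21785978] [0.0983119691127716, -0.02205285075466923, -0.9949112666478162]
{'clock': 0.1, 'q': [-1.301, 0.427, 0.074, 1.607, -0.034, 1.111, -0.067], 'dq': [0.0, 0.0, -0.001, -0.003, 0.0, -0.001, 0.0], 'joint_efforts': [0.007, -93.745, 3.676, -45.505, -0.049, 0.017, 0.0], 'tool_pos': [274.37, 616.302, 221.849], 'orientation': [-0.0, 0.208, 0.978, -0.001], 'wrist_force': [-0.049, 0.467, 0.659], 'moment': [-0.01, 0.017, 0.004], 'gripper_force': 0.0, 'finger_gap': 93.919} 17.0
```

View pics/scene0.png

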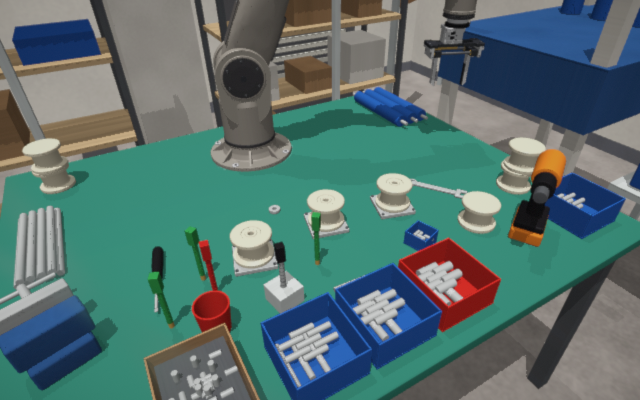

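View pics/top0.png

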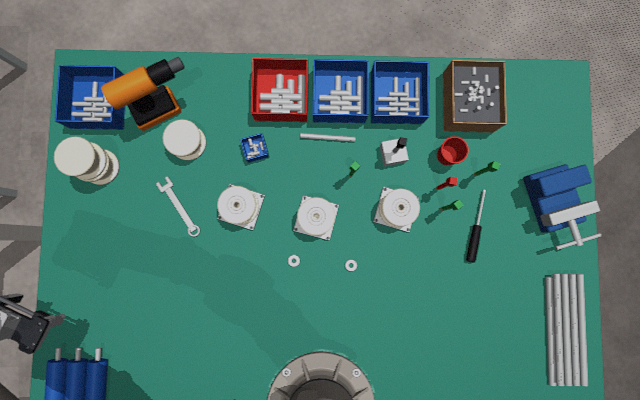

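The scene picture shows the black-handled rod in the aluminium stand at (282,265), with the three rollers on plates at (251,245), (326,210) and (393,193). The top picture shows the rod at (400,146), the stand at (396,152), and the rollers left to right at (240,205), (316,216), (399,208).

Rod-like candidates in the top view:
- Green: (354,168), (494,166), (457,204).
- Red: (452,181).
- Black: (400,146). This is the only one in an aluminium stand and has the black handle, so it fits.

Next I'll measure positions and make a confirming crop.

```bash
python3 - <<'E'
from h import *
d=np.load("top0.npz");I,D=d["I"],d["D"];P=cloud("top",D)
G=cv2.cvtColor(I,cv2.COLOR_RGB2GRAY)
for nm,(u,v) in dict(L=(240,205),M=(316,216),R=(399,208)).items():
    m=np.zeros(D.shape,bool); m[v-22:v+23,u-22:u+23]=1
    t=m&(abs(P[...,2]-82)<7); q=P[t]; 
    c,r=cv2.minEnclosingCircle(q[:,:2].astype(np.float32))
    uv=np.argwhere(t)[:,::-1].astype(np.float32); cp,rp=cv2.minEnclosingCircle(uv)
    # bore: dark pixels near the centre, weighted
    x0,y0=int(round(cp[0])),int(round(cp[1])); w=G[y0-6:y0+7,x0-6:x0+7].astype(float)
    wt=np.clip(np.median(w)-10-w,0,None); yy,xx=np.mgrid[y0-6:y0+7,x0-6:x0+7]
    b=((wt*xx).sum()/wt.sum(),(wt*yy).sum()/wt.sum())
    print(nm,"z",np.median(q[:,2]),"circ",np.round(c,1),round(r,1),"px",cp,rp,ray("top",*cp,82)[:2],"bore px",np.round(b,2),ray("top",*b,82)[:2].round(1))
m=np.zeros(D.shape,bool); m[130:170,378:415]=1
for lo,hi in((38,52),(120,170)):
    t=m&(P[...,2]>lo)&(P[...,2]<hi); q=P[t]; rc=cv2.minAreaRect(q[:,:2].astype(np.float32)); print(lo,np.median(q[:,2]),t.sum(),rc)
t=m&(P[...,2]>150);print(P[t][:,2].mean() if t.any() else 0, np.argwhere(t).mean(0)[::-1], [ray("top",*np.argwhere(t).mean(0)[::-1],159)])
s=np.load("scene0.npz");S=s["I"];Q=cloud("scene",s["D"])
mk=(S.max(2)<60); mk[:235]=0;mk[270:]=0;mk[:,:268]=0;mk[:,295:]=0
print("scene black",np.argwhere(mk).mean(0)[::-1],np.argwhere(mk).min(0),np.argwhere(mk).max(0),Q[mk].mean(0))
# obstacles: tall things near
for n,X in(("top",P),):
  H=cv2.cvtColor(I,cv2.COLOR_RGB2HSV)
  for u,v in((354,168),(494,166),(457,204),(452,181),(453,150)):
    w=X[v-5:v+6,u-5:u+6].reshape(-1,3); k=w[w[:,2].argmax()]; print((u,v),k.round(0))
a=cv2.resize(I[120:240,205:435],None,fx=3.4,fy=3.4,interpolation=cv2.INTER_CUBIC)
b=cv2.resize(S[180:310,220:420],None,fx=1.9,fy=1.9,interpolation=cv2.INTER_CUBIC)
b=cv2.copyMakeBorder(b[:190],0,0,0,max(0,a.shape[1]-b.shape[1]),cv2.BORDER_CONSTANT)
cv2.imwrite("pics/crop.png",np.vstack([a,b])[:598,:,::-1])
c=cv2.resize(I[125:175,370:430],None,fx=8,fy=8,interpolation=cv2.INTER_CUBIC);e=cv2.resize(S[235:310,250:310],None,fx=5.33,fy=5.33,interpolation=cv2.INTER_CUBIC)[:400]
cv2.imwrite("pics/crop2.png",np.hstack([c,e])[:,:,::-1])
E
```

```text
L z 83.38718354092252 circ [514.6 220.3] 48.2 px (236.67857360839844, 204.6607208251953) 19.176082611083984 [514.17056671 220.00731342] bore px [235.97 204.37] [514.9 221.8]
M z 83.14824882390636 circ [488.5  19. ] 47.8 px (316.1193542480469, 215.97096252441406) 18.908767700195312 [488.24540215  19.08575181] bore px [316.05 215.23] [490.1  19.3]
R z 82.93959969941727 circ [ 514.5 -195.7] 48.6 px (400.79998779296875, 207.1999969482422) 18.886085510253906 [ 513.43586726 -195.99872676] bore px [400.88 206.72] [ 514.7 -196.2]
38 46.26582724557281 414 ((666.9420776367188, -187.67449951171875), (60.0218391418457, 60.96949768066406), 11.675415992736816)
120 157.79121670818657 95 ((667.32373046875, -187.28558349609375), (17.637557983398438, 20.05402374267578), 80.8853759765625)
266.2423001646451 [401.36619718 141.3943662 ] [array([ 666.41778338, -183.98272614,  159.        ])]
scene black [279.58563536 252.24309392] [242 274] [263 285] [ 678.65672838 -190.77493611  147.1498056 ]
(354, 168) [610. -80. 154.]
(494, 166) [ 616. -414.  155.]
(457, 204) [ 421.   15. 1246.]
(452, 181) [ 568. -316.  155.]
(453, 150) [ 421.   15. 1246.]
```

View pics/crop2.png

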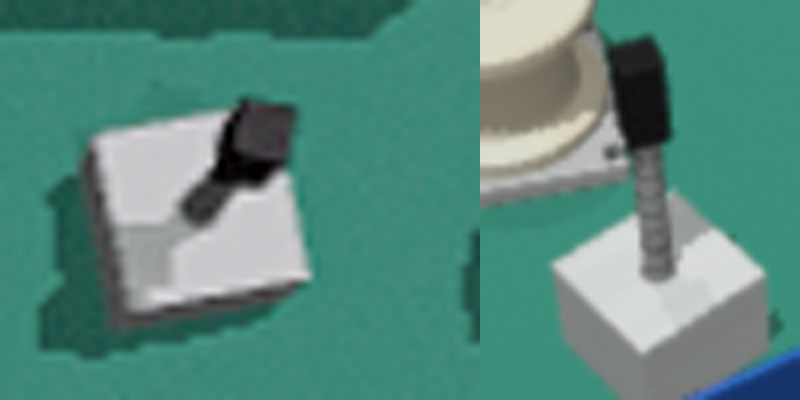

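View pics/crop.png

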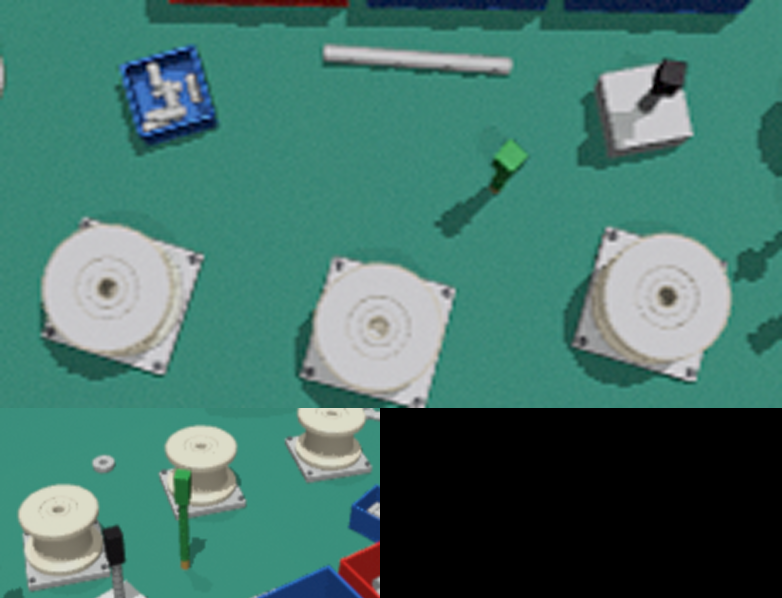

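The crops confirm the black rod upright in the aluminium block:
- **Heights:** handle top is near z 158 (expected 159) and the stand top near 46 (expected 45).
- **Handle:** about 18 mm square, centred at (667,-187), yaw about -9°.
- **Bores:** left (514.7,221), middle (489.5,19.2), right (514.6,-196).

First I turn the tool so the jaws line up with the handle.

Call:
{"fn": "apply_moves", "kwargs": {
  "plan": "0.05 0 0 0 8.5; 0.05 0 0 0 8.5; 0.05 0 0 0 8.5; 0.05 0 0 0 8.5; 0.05 0 0 0 8.5; 0.05 0 0 0 8.5; 0.05 0 0 0 8.5; 0.05 0 0 0 8.5"
}}

```text
clock: 0.9
tool_pos: [274.4, 616.5, 222.1]
orientation: [0.0, 0.721, 0.692, -0.0]
wrist_force: [0.4, 0.4, 0.3]
finger_gap: 50.2
gripper_force: 0.0
```

```bash
cat > go.py <<'E'
import sys; from h import *
from scipy.spatial.transform import Rotation as Ro
s=get_state(); R=Ro.from_quat(np.roll(s["orientation"],-1)).as_matrix(); p=np.array(s["tool_pos"])
print("t",s["clock"],"p",p.round(1),"yawY",round(np.degrees(np.arctan2(R[1,1],R[0,1])),1),"tilt",round(float(np.arccos(-R[2,2])),4),"F",np.round(s["wrist_force"],1),"gap",round(s["finger_gap"],1),"gf",round(s["gripper_force"],1))
if len(sys.argv)>3: print("tool shift mm",(R.T@(np.array(sys.argv[1:4],float)-p)).round(1))
E
python3 go.py 667 -187 215
```

```text
t 0.9 p [274.4 616.5 222.1] yawY -2.3 tilt 0.0006 F [0.4 0.4 0.3] gap 50.2 gf 0.0
tool shift mm [-786.7  425.2    7.5]
```

Call:
{"fn": "apply_moves", "kwargs": {
  "plan": "0.05 -0.04 0.0215 0 0; 0.05 -0.04 0.0215 0 0; 0.05 -0.04 0.0215 0 0; 0.05 -0.04 0.0215 0 0; 0.05 -0.04 0.0215 0 0; 0.05 -0.04 0.0215 0 0; 0.05 -0.04 0.0215 0 0; 0.05 -0.04 0.0215 0 0"
}}

```text
clock: 1.7
tool_pos: [435.6, 289.0, 222.4]
orientation: [-0.0, 0.719, 0.695, -0.0]
wrist_force: [1.0, 0.9, 0.0]
finger_gap: 50.1
gripper_force: 0.0
```

Call:
{"fn": "apply_moves", "kwargs": {
  "plan": "0.05 -0.04 0.0215 0 0; 0.05 -0.04 0.0215 0 0; 0.05 -0.04 0.0215 0 0; 0.05 -0.04 0.0215 0 0; 0.05 -0.04 0.0215 0 0; 0.05 -0.04 0.0215 0 0; 0.05 -0.04 0.0215 0 0; 0.05 -0.04 0.0215 0 6.5"
}}

```text
clock: 2.5
tool_pos: [596.4, -36.7, 222.4]
orientation: [-0.0, 0.758, 0.653, 0.0]
wrist_force: [0.6, -0.1, 0.9]
finger_gap: 49.8
gripper_force: 0.0
```

```bash
python3 go.py 667 -187 215
```

```text
t 2.5 p [596.4 -36.7 222.4] yawY -8.5 tilt 0.0003 F [ 0.6 -0.1  0.9] gap 49.8 gf 0.0
tool shift mm [-138.2   92.     7.4]
```

Call:
{"fn": "apply_moves", "kwargs": {
  "plan": "0.05 -0.035 0.023 0 0; 0.05 -0.035 0.023 0 0; 0.05 -0.035 0.023 0 0; 0.05 -0.033 0.023 0 0; 0.05 0 0 0 0; 0.05 0 0 0 0"
}}

```text
clock: 3.1
tool_pos: [666.2, -186.1, 221.7]
orientation: [-0.0, 0.758, 0.652, -0.001]
wrist_force: [0.4, 0.1, -1.3]
finger_gap: 49.6
gripper_force: 0.0
```

```bash
python3 go.py 667 -187 141;python3 - <<'E'
from h import *
s=get_state()["tool_pos"]
for n in("top","scene"):
    I,D=read_camera(n); u,v=proj(n,[s[0],s[1],159]).astype(int)
    c=I[max(v-50,0):v+50,u-50:u+50]; 
    cv2.imwrite(f"pics/{n}1.png",cv2.resize(c,None,fx=4,fy=4)[:,:,::-1])
a=[cv2.imread(f"pics/{n}1.png") for n in("top","scene")]; cv2.imwrite("pics/pre.png",np.hstack(a))
E
```

```text
t 3.1 p [ 666.2 -186.1  221.7] yawY -8.6 tilt 0.0013 F [ 0.4  0.1 -1.3] gap 49.6 gf 0.0
tool shift mm [-0.7  1.  80.7]
```

View pics/pre.png

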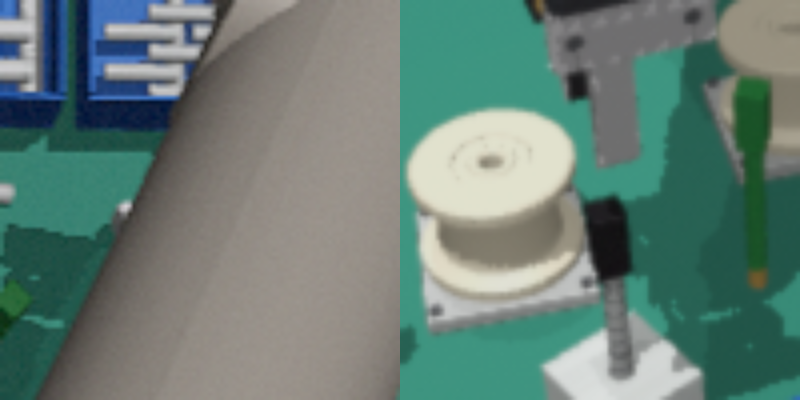

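In the scene half the jaws hang directly above the black handle (crop 608,235). The arm hides the handle in the top half. Lowering and closing.

Call:
{"fn": "apply_moves", "kwargs": {
  "plan": "0.05 0 0.001 0.028 0; 0.05 0 0 0.028 0; 0.05 -0.001 0 0.025 0; 0.05 0 0 0 0; 0.0 0 0 0 0; 0.0 0 0 0 0; 0.0 0 0 0 0; 0.0 0 0 0 0"
}}

```text
clock: 4.0
tool_pos: [667.8, -186.2, 142.5]
orientation: [0.0, 0.758, 0.653, 0.001]
wrist_force: [0.9, -0.4, -0.4]
finger_gap: 21.7
gripper_force: 0.1
```

Call:
{"fn": "apply_moves", "kwargs": {
  "plan": "0 0 0 0 0; 0 0 0 0 0; 0 0 0 0 0"
}}

```text
clock: 4.3
tool_pos: [667.9, -186.3, 141.9]
orientation: [0.0, 0.758, 0.653, 0.0]
wrist_force: [2.7, -0.3, 1.6]
finger_gap: 17.8
gripper_force: 30.0
```

```bash
python3 go.py 667 -187 141
```

```text
t 4.3 p [ 667.9 -186.3  141.9] yawY -8.5 tilt 0.0011 F [ 2.7 -0.3  1.6] gap 17.8 gf 30.0
tool shift mm [-0.8 -0.8  0.9]
```

Call:
{"fn": "apply_moves", "kwargs": {
  "plan": "0 0 0 -0.01 0; 0 0 0 -0.02 0; 0 0 0 -0.03 0; 0 0 0 -0.03 0; 0 0 0 -0.03 0; 0 0 0 -0.03 0; 0 0 0 -0.015 0; 0 0 0 0 0"
}}

```text
clock: 5.1
tool_pos: [667.8, -186.6, 308.1]
orientation: [0.001, 0.758, 0.653, 0.001]
wrist_force: [-0.2, -1.7, -2.5]
finger_gap: 18.0
gripper_force: 30.0
```

```bash
python3 go.py 514.7 221 305
```

```text
t 5.1 p [ 667.8 -186.6  308.1] yawY -8.5 tilt 0.0021 F [-0.2 -1.7 -2.5] gap 18.0 gf 30.0
tool shift mm [ 380.4 -211.7    2.7]
```

Call:
{"fn": "apply_moves", "kwargs": {
  "plan": "0 0.015 -0.0085 0 0; 0 0.03 -0.017 0 0; 0 0.036 -0.02 0 0; 0 0.036 -0.02 0 0; 0 0.036 -0.02 0 0; 0 0.036 -0.02 0 0; 0 0.036 -0.02 0 0; 0 0.036 -0.02 0 0"
}}

```text
clock: 5.9
tool_pos: [560.4, 94.9, 304.8]
orientation: [-0.0, 0.757, 0.653, -0.001]
wrist_force: [0.7, 0.9, -1.3]
finger_gap: 17.9
gripper_force: 30.0
```

Call:
{"fn": "apply_moves", "kwargs": {
  "plan": "0 0.036 -0.02 0 0; 0 0.036 -0.02 0 0; 0 0.03 -0.017 0 0; 0 0.017 -0.009 0 0; 0 0 0 0.025 0; 0 0 0 0.025 0; 0 0 0 0 0; 0 0 0 0 0"
}}

```text
clock: 6.7
tool_pos: [513.9, 220.5, 255.9]
orientation: [0.0, 0.758, 0.653, -0.001]
wrist_force: [-0.2, -0.5, -0.6]
finger_gap: 17.9
gripper_force: 30.0
```

```bash
cat > look.py <<'E'
import sys; from h import *
s=get_state()["tool_pos"]; b=np.array([float(sys.argv[1]),float(sys.argv[2]),82.]); tip=np.array(s)-[0,0,131.9]; print("tool",np.round(s,1),"tip est",tip.round(1))
out=[]
for n in("top","scene"):
    I,D=read_camera(n); np.savez(f"{n}_l.npz",I=I,D=D); u,v=np.round(proj(n,b)).astype(int)
    c=I[v-60:v+30,u-45:u+45]; print(n,"crop origin",u-45,v-60,"bore px",proj(n,b).round(1),"tip px",proj(n,tip).round(1))
    out.append(cv2.resize(c,(400,400),interpolation=cv2.INTER_CUBIC))
cv2.imwrite(sys.argv[3],np.hstack(out)[:,:,::-1])
E
python3 go.py 514.7 221 255; python3 look.py 514.7 221 pics/l1.png
```

```text
t 6.7 p [513.9 220.5 255.9] yawY -8.5 tilt 0.0022 F [-0.2 -0.5 -0.6] gap 17.9 gf 30.0
tool shift mm [0.6 0.7 0.9]
tool [513.9 220.5 255.9] tip est [513.9 220.5 124. ]
top crop origin 191 144 bore px [236.3 204.4] tip px [233.5 203.3]
scene crop origin 349 122 bore px [393.6 181.6] tip px [394.7 168.3]
```

View pics/l1.png

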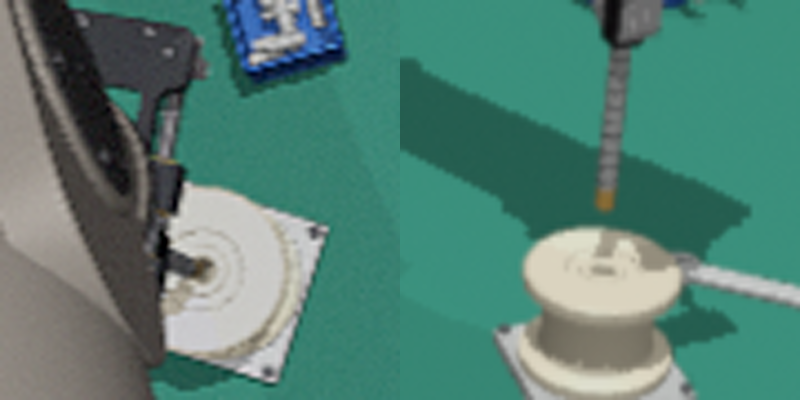

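In the scene half the brass nose hangs at about (395,169), above the left bore at (394,182), within about a pixel of the prediction. In the top half the nose at (236,204) covers the bore. Next I refine both numerically.

```bash
python3 - <<'E'
from h import *
S=np.load("scene0.npz")["I"];T=np.load("top0.npz")["I"]
def bore(n,I,b,r=6):
    G=cv2.cvtColor(I,cv2.COLOR_RGB2GRAY).astype(float); u,v=np.round(proj(n,[*b,82])).astype(int)
    w=G[v-r:v+r+1,u-r:u+r+1]; wt=np.clip(np.median(w)-20-w,0,None); yy,xx=np.mgrid[v-r:v+r+1,u-r:u+r+1]
    return np.array([(wt*xx).sum(),(wt*yy).sum()])/wt.sum()
for k,b in dict(L=(514.7,221),M=(489.5,19.2),R=(514.6,-196)).items():
    for n,I,r in(("scene",S,4),("top",T,4)):
        c=bore(n,I,b,r); print(k,n,c.round(2),ray(n,*c,82)[:2].round(1))
for n in("scene","top"):
    I=np.load(f"{n}_l.npz")["I"]; H=cv2.cvtColor(I,cv2.COLOR_RGB2HSV)
    s=np.array([513.9,220.5,124.]); 
    u,v=np.round(proj(n,s+[0,0,5])).astype(int); m=np.zeros(H.shape[:2],bool); m[v-10:v+10,u-10:u+10]=1
    m&=(H[...,0]>8)&(H[...,0]<28)&(H[...,1]>100); a=np.argwhere(m)[:,::-1]; print(n,len(a),a.mean(0).round(2),a.min(0),a.max(0),"expected nose mid",proj(n,s+[0,0,7]).round(2), "as xy at z131",ray(n,*a.mean(0),131)[:2].round(1))
E
```

```text
L scene [394.24 182.48] [519.  219.7]
L top [235.85 204.09] [515.6 222.1]
M scene [325.19 199.63] [492.6  18. ]
M top [316.16 214.8 ] [491.2  19. ]
R scene [249.92 233.09] [ 518.8 -197.7]
R top [400.92 206.68] [ 514.8 -196.3]
scene 14 [394.71 166.5 ] [393 165] [396 168] expected nose mid [394.95 166.06] as xy at z131 [515.4 218.6]
top 3 [232.67 202.  ] [228 198] [235 205] expected nose mid [232.94 203.1 ] as xy at z131 [516.6 221.3]
```

Call:
{"fn": "apply_moves", "kwargs": {
  "plan": "0 0.001 0.001 0.01 0; 0 0 0 0.01 0; 0 0 0 0.01 0; 0 0 0 0.008 0; 0 0 0 0.005 0; 0 0 0 0.004 0; 0 0 0 0 0; 0 0 0 0 0"
}}

```text
clock: 7.6
tool_pos: [515.6, 221.7, 209.6]
orientation: [0.0, 0.758, 0.653, 0.0]
wrist_force: [-0.6, 0.2, -1.5]
finger_gap: 17.6
gripper_force: 30.0
```

```bash
python3 go.py 515 221.5 255
```

```text
t 7.6 p [515.6 221.7 209.6] yawY -8.5 tilt 0.0001 F [-0.6  0.2 -1.5] gap 17.6 gf 30.0
tool shift mm [ -0.3  -0.6 -45.4]
```

Call:
{"fn": "apply_moves", "kwargs": {
  "plan": "0 0 0 0.002 0; 0 0 0 0.002 0; 0 0 0 0.002 0; 0 0 0 0 0; 0 0 0 0 0"
}}

```text
clock: 8.1
tool_pos: [515.6, 221.7, 203.5]
orientation: [0.0, 0.758, 0.653, -0.0]
wrist_force: [-0.6, 0.9, -1.9]
finger_gap: 17.8
gripper_force: 30.0
```

Call:
{"fn": "apply_moves", "kwargs": {
  "plan": "0 0 0 0.005 0; 0 0 0 0.005 0; 0 0 0 0.005 0; 0 0 0 0.003 0; 0 0 0 0.002 0; 0 0 0 0.001 0; 0 0 0 0 0; 0 0 0 0 0"
}}

```text
clock: 8.9
tool_pos: [515.6, 221.7, 182.5]
orientation: [0.0, 0.758, 0.653, 0.0]
wrist_force: [2.5, 0.5, -3.0]
finger_gap: 17.6
gripper_force: 30.0
```

Call:
{"fn": "apply_moves", "kwargs": {
  "plan": "0 0 0 0.001 0; 0 0 0 0.001 0; 0 0 0 0.001 0; 0 0 0 0 0; 0 0 0 0 0"
}}

```text
clock: 9.4
tool_pos: [515.6, 221.7, 179.4]
orientation: [0.0, 0.758, 0.653, -0.0]
wrist_force: [2.6, 0.6, -2.3]
finger_gap: 18.0
gripper_force: 30.0
```

Call:
{"fn": "apply_moves", "kwargs": {
  "plan": "0 0 0.0005 0.001 0; 0 0 0 0.001 0; 0 0 0 0.001 0; 0 0 0 0 0; 0 0 0 0 0"
}}

```text
clock: 9.9
tool_pos: [515.9, 221.6, 176.4]
orientation: [-0.0, 0.758, 0.653, -0.0]
wrist_force: [0.1, 0.7, -2.0]
finger_gap: 17.8
gripper_force: 30.0
```

Call:
{"fn": "apply_moves", "kwargs": {
  "plan": "0 0 0 0.001 0; 0 0 0 0.001 0; 0 0 0 0 0; 0 0 0 0 0"
}}

```text
clock: 10.3
tool_pos: [516.0, 221.6, 174.4]
orientation: [-0.0, 0.758, 0.653, -0.0]
wrist_force: [-0.6, 0.5, -1.8]
finger_gap: 17.5
gripper_force: 30.0
```

Depth is 39.5 mm with no contact, so the left bore is a good one. I carry on to its floor.

Call:
{"fn": "apply_moves", "kwargs": {
  "plan": "0 0 0 0.002 0; 0 0 0 0.002 0; 0 0 0 0.002 0; 0 0 0 0.001 0; 0 0 0 0 0; 0 0 0 0 0"
}}

```text
clock: 10.9
tool_pos: [516.0, 221.6, 167.5]
orientation: [0.0, 0.758, 0.653, -0.0]
wrist_force: [0.7, 0.2, -1.1]
finger_gap: 17.5
gripper_force: 30.0
```

Call:
{"fn": "apply_moves", "kwargs": {
  "plan": "0 0 0 0.001 0; 0 0 0 0.001 0; 0 0 0 0.001 0; 0 0 0 0 0; 0 0 0 0 0"
}}

```text
clock: 11.4
tool_pos: [516.0, 221.7, 164.4]
orientation: [-0.0, 0.758, 0.653, -0.0]
wrist_force: [-0.5, 0.1, -2.3]
finger_gap: 17.9
gripper_force: 30.0
```

Depth 49.5 mm, still free.

Call:
{"fn": "apply_moves", "kwargs": {
  "plan": "0 0 0 0.001 0; 0 0 0 0.001 0; 0 0 0 0.001 0; 0 0 0 0 0; 0 0 0 0 0"
}}

```text
clock: 11.9
tool_pos: [516.0, 221.7, 161.5]
orientation: [-0.0, 0.758, 0.653, 0.0]
wrist_force: [-0.5, -0.4, 0.3]
finger_gap: 17.6
gripper_force: 30.0
```

Call:
{"fn": "apply_moves", "kwargs": {
  "plan": "0 0 0 0.001 0; 0 0 0 0.001 0; 0 0 0 0.001 0; 0 0 0 0 0; 0 0 0 0 0"
}}

```text
clock: 12.4
tool_pos: [516.1, 221.7, 158.5]
orientation: [0.0, 0.758, 0.653, 0.0]
wrist_force: [-0.7, 0.4, 3.8]
finger_gap: 17.8
gripper_force: 30.0
```

Call:
{"fn": "apply_moves", "kwargs": {
  "plan": "0 0 0 0.001 0; 0 0 0 0.0005 0; 0 0 0 0 0; 0 0 0 0 0; 0 0 0 0 0; 0 0 0 0 0"
}}

```text
clock: 13.0
tool_pos: [516.1, 221.7, 157.0]
orientation: [-0.0, 0.758, 0.653, 0.0]
wrist_force: [-1.2, 0.5, 6.4]
finger_gap: 18.1
gripper_force: 30.0
```

The left bore bottoms at about 52 mm with the nose half in (about 8 N). Withdrawing and moving to the middle bore.

Call:
{"fn": "apply_moves", "kwargs": {
  "plan": "0 0 0 -0.005 0; 0 0 0 -0.012 0; 0 0 0 -0.016 0; 0 0 0 -0.016 0; 0 0 0 -0.016 0; 0 0 0 -0.016 0; 0 0 0 -0.01 0; 0 0 0 0 0"
}}

```text
clock: 13.8
tool_pos: [516.5, 221.8, 249.4]
orientation: [-0.0, 0.758, 0.653, 0.001]
wrist_force: [0.1, -0.3, -1.9]
finger_gap: 18.1
gripper_force: 30.0
```

```bash
python3 go.py 491.5 18.7 248
```

```text
t 13.8 p [516.5 221.8 249.4] yawY -8.5 tilt 0.0019 F [ 0.1 -0.3 -1.9] gap 18.1 gf 30.0
tool shift mm [-204.6    5.3    1.1]
```

Call:
{"fn": "apply_moves", "kwargs": {
  "plan": "0 -0.015 0 0 0; 0 -0.035 0.001 0 0; 0 -0.04 0.001 0 0; 0 -0.04 0.001 0 0; 0 -0.04 0.001 0 0; 0 -0.025 0.001 0 0; 0 -0.0095 0.0003 0 0; 0 0 0 0 0"
}}

```text
clock: 14.6
tool_pos: [490.4, 17.1, 247.6]
orientation: [-0.0, 0.758, 0.652, -0.0]
wrist_force: [-0.4, 1.0, -1.3]
finger_gap: 17.6
gripper_force: 30.0
```

```bash
python3 go.py 491.5 18.7 210; python3 - <<'E'
from h import *
s=np.array(get_state()["tool_pos"])-[0,0,131.9]
I,D=read_camera("scene");H=cv2.cvtColor(I,cv2.COLOR_RGB2HSV)
n="scene";u,v=np.round(proj(n,s+[0,0,5])).astype(int); m=np.zeros(H.shape[:2],bool); m[v-10:v+10,u-10:u+10]=1
m&=(H[...,0]>8)&(H[...,0]<28)&(H[...,1]>100); a=np.argwhere(m)[:,::-1]; print(len(a),a.mean(0).round(2),"expected",proj(n,s+[0,0,7]).round(2))
E
```

```text
t 14.6 p [490.4  17.1 247.6] yawY -8.6 tilt 0.0008 F [-0.4  1.  -1.3] gap 17.6 gf 30.0
tool shift mm [ 1.7  0.9 37.6]
13 [323.77 186.62] expected [324.3  186.14]
```

Call:
{"fn": "apply_moves", "kwargs": {
  "plan": "0 0.0015 0.001 0.01 0; 0 0 0 0.01 0; 0 0 0 0.008 0; 0 0 0 0.005 0; 0 0 0 0.003 0; 0 0 0 0.003 0; 0 0 0 0 0; 0 0 0 0 0"
}}

```text
clock: 15.45
tool_pos: [492.3, 19.9, 209.1]
orientation: [0.0, 0.758, 0.653, 0.0]
wrist_force: [-0.6, 0.2, -2.3]
finger_gap: 18.0
gripper_force: 30.0
```

Call:
{"fn": "apply_moves", "kwargs": {
  "plan": "0 0 0 0.002 0; 0 0 0 0.002 0; 0 0 0 0.001 0; 0 0 0 0 0; 0 0 0 0 0"
}}

```text
clock: 15.95
tool_pos: [492.3, 19.9, 204.0]
orientation: [0.0, 0.758, 0.653, -0.0]
wrist_force: [-0.8, -1.1, -1.1]
finger_gap: 17.8
gripper_force: 30.0
```

Call:
{"fn": "apply_moves", "kwargs": {
  "plan": "0 -0.0005 0 0.004 0; 0 0 0 0.004 0; 0 0 0 0.004 0; 0 0 0 0.003 0; 0 0 0 0.002 0; 0 0 0 0.001 0; 0 0 0 0 0; 0 0 0 0 0"
}}

```text
clock: 16.75
tool_pos: [492.0, 19.5, 185.9]
orientation: [-0.0, 0.758, 0.653, -0.0]
wrist_force: [-2.5, 1.3, -1.9]
finger_gap: 17.9
gripper_force: 30.0
```

Call:
{"fn": "apply_moves", "kwargs": {
  "plan": "0 0 0 0.001 0; 0 0 0 0.001 0; 0 0 0 0.001 0; 0 0 0 0 0; 0 0 0 0 0"
}}

```text
clock: 17.25
tool_pos: [492.2, 19.5, 183.0]
orientation: [-0.0, 0.758, 0.653, -0.0]
wrist_force: [-2.4, 2.7, 0.4]
finger_gap: 17.9
gripper_force: 30.0
```

Call:
{"fn": "apply_moves", "kwargs": {
  "plan": "0 0.0004 -0.0004 0 0; 0 0 0 0.001 0; 0 0 0 0.001 0; 0 0 0 0 0; 0 0 0 0 0"
}}

```text
clock: 17.75
tool_pos: [492.1, 19.8, 181.1]
orientation: [0.0, 0.758, 0.653, 0.0]
wrist_force: [-0.5, -0.3, 3.6]
finger_gap: 17.7
gripper_force: 30.0
```

Call:
{"fn": "apply_moves", "kwargs": {
  "plan": "0 0 0 0.001 0; 0 0 0 0.0007 0; 0 0 0 0 0; 0 0 0 0 0; 0 0 0 0 0; 0 0 0 0 0"
}}

```text
clock: 18.35
tool_pos: [492.1, 19.9, 179.4]
orientation: [0.0, 0.758, 0.653, 0.0]
wrist_force: [-0.8, 0.3, 4.8]
finger_gap: 17.8
gripper_force: 30.0
```

The middle bore bottoms at about 30–31 mm with the nose about half in, so it's the short one. The right bore still has to be checked.

Call:
{"fn": "apply_moves", "kwargs": {
  "plan": "0 0 0 -0.005 0; 0 0 0 -0.01 0; 0 0 0 -0.015 0; 0 0 0 -0.015 0; 0 0 0 -0.015 0; 0 0 0 -0.01 0; 0 0 0 0 0; 0 0 0 0 0"
}}

```text
clock: 19.15
tool_pos: [491.6, 20.0, 249.1]
orientation: [-0.0, 0.757, 0.653, 0.0]
wrist_force: [0.3, -0.1, -1.6]
finger_gap: 17.7
gripper_force: 30.0
```

```bash
python3 go.py 515.5 -196 248
```

```text
t 19.15 p [491.6  20.  249.1] yawY -8.5 tilt 0.0002 F [ 0.3 -0.1 -1.6] gap 17.7 gf 30.0
tool shift mm [-210.1   55.5    1. ]
```

Call:
{"fn": "apply_moves", "kwargs": {
  "plan": "0 -0.015 0.004 0 0; 0 -0.035 0.0095 0 0; 0 -0.04 0.0105 0 0; 0 -0.04 0.0105 0 0; 0 -0.04 0.0105 0 0; 0 -0.03 0.008 0 0; 0 -0.01 0.0025 0 0; 0 0 0 0 0"
}}

```text
clock: 19.95
tool_pos: [515.1, -197.3, 248.5]
orientation: [-0.0, 0.758, 0.652, -0.001]
wrist_force: [-0.9, -0.4, -1.1]
finger_gap: 17.9
gripper_force: 30.0
```

Call:
{"fn": "apply_moves", "kwargs": {
  "plan": "0 0 0 0.01 0; 0 0 0 0.01 0; 0 0 0 0 0; 0 0 0 0 0"
}}

```text
clock: 20.35
tool_pos: [515.6, -195.2, 228.9]
orientation: [-0.0, 0.757, 0.653, -0.0]
wrist_force: [0.1, 0.1, -1.2]
finger_gap: 17.9
gripper_force: 30.0
```

```bash
python3 go.py 515.5 -196 210
```

```text
t 20.35 p [ 515.6 -195.2  228.9] yawY -8.4 tilt 0.0009 F [ 0.1  0.1 -1.2] gap 17.9 gf 30.0
tool shift mm [-0.8  0.1 18.9]
```

Call:
{"fn": "apply_moves", "kwargs": {
  "plan": "0 -0.0006 0 0.006 0; 0 0 0 0.005 0; 0 0 0 0.004 0; 0 0 0 0.003 0; 0 0 0 0.002 0; 0 0 0 0 0; 0 0 0 0 0"
}}

```text
clock: 21.05
tool_pos: [515.6, -196.6, 209.3]
orientation: [0.0, 0.758, 0.653, -0.0]
wrist_force: [0.6, -0.3, -1.2]
finger_gap: 18.1
gripper_force: 30.0
```

Call:
{"fn": "apply_moves", "kwargs": {
  "plan": "0 0 0 0.002 0; 0 0 0 0.002 0; 0 0 0 0.001 0; 0 0 0 0 0; 0 0 0 0 0"
}}

```text
clock: 21.55
tool_pos: [515.6, -196.6, 204.3]
orientation: [-0.0, 0.758, 0.653, -0.0]
wrist_force: [0.3, 0.9, -1.0]
finger_gap: 17.9
gripper_force: 30.0
```

In the right bore. Going on down with checks.

Call:
{"fn": "apply_moves", "kwargs": {
  "plan": "0 0 0 0.004 0; 0 0 0 0.004 0; 0 0 0 0.004 0; 0 0 0 0.003 0; 0 0 0 0.002 0; 0 0 0 0.002 0; 0 0 0 0 0; 0 0 0 0 0"
}}

```text
clock: 22.35
tool_pos: [515.6, -196.5, 185.2]
orientation: [-0.0, 0.758, 0.653, -0.0]
wrist_force: [0.8, 1.1, -2.3]
finger_gap: 17.9
gripper_force: 30.0
```

Call:
{"fn": "apply_moves", "kwargs": {
  "plan": "0 0 0 0.001 0; 0 0 0 0.001 0; 0 0 0 0.001 0; 0 0 0 0.001 0; 0 0 0 0 0; 0 0 0 0 0"
}}

```text
clock: 22.95
tool_pos: [515.6, -196.5, 181.2]
orientation: [-0.0, 0.758, 0.653, -0.0]
wrist_force: [1.6, 1.9, -2.9]
finger_gap: 17.7
gripper_force: 30.0
```

Call:
{"fn": "apply_moves", "kwargs": {
  "plan": "0 0 0 0.001 0; 0 0 0 0.001 0; 0 0 0 0.001 0; 0 0 0 0 0; 0 0 0 0 0"
}}

```text
clock: 23.45
tool_pos: [515.6, -196.6, 178.2]
orientation: [-0.0, 0.758, 0.653, -0.0]
wrist_force: [1.1, 1.8, -2.6]
finger_gap: 17.5
gripper_force: 30.0
```

Call:
{"fn": "apply_moves", "kwargs": {
  "plan": "0 0.0003 0.0003 0.001 0; 0 0 0 0.001 0; 0 0 0 0.001 0; 0 0 0 0 0; 0 0 0 0 0"
}}

```text
clock: 23.95
tool_pos: [515.8, -196.4, 175.2]
orientation: [-0.0, 0.758, 0.653, -0.0]
wrist_force: [0.3, 1.1, -2.3]
finger_gap: 17.8
gripper_force: 30.0
```

Call:
{"fn": "apply_moves", "kwargs": {
  "plan": "0 0 0 0.002 0; 0 0 0 0.002 0; 0 0 0 0.002 0; 0 0 0 0.001 0; 0 0 0 0 0; 0 0 0 0 0"
}}

```text
clock: 24.55
tool_pos: [515.9, -196.4, 168.2]
orientation: [-0.0, 0.758, 0.653, -0.0]
wrist_force: [0.4, 0.5, -1.0]
finger_gap: 17.6
gripper_force: 30.0
```

Call:
{"fn": "apply_moves", "kwargs": {
  "plan": "0 0 0 0.001 0; 0 0 0 0.001 0; 0 0 0 0 0; 0 0 0 0 0"
}}

```text
clock: 24.95
tool_pos: [515.9, -196.3, 166.3]
orientation: [-0.0, 0.758, 0.653, -0.0]
wrist_force: [0.4, -0.6, -2.2]
finger_gap: 18.1
gripper_force: 30.0
```

Depth 47.6 mm and still free.

Call:
{"fn": "apply_moves", "kwargs": {
  "plan": "0 0 0 0.001 0; 0 0 0 0.001 0; 0 0 0 0.001 0; 0 0 0 0 0; 0 0 0 0 0"
}}

```text
clock: 25.45
tool_pos: [515.9, -196.3, 163.2]
orientation: [-0.0, 0.758, 0.653, -0.0]
wrist_force: [-0.2, -0.0, -1.7]
finger_gap: 17.9
gripper_force: 30.0
```

Call:
{"fn": "apply_moves", "kwargs": {
  "plan": "0 0 0 0.001 0; 0 0 0 0.001 0; 0 0 0 0.001 0; 0 0 0 0 0; 0 0 0 0 0"
}}

```text
clock: 25.95
tool_pos: [516.0, -196.3, 160.4]
orientation: [0.0, 0.758, 0.653, 0.0]
wrist_force: [-0.0, 0.3, 2.0]
finger_gap: 17.9
gripper_force: 30.0
```

Call:
{"fn": "apply_moves", "kwargs": {
  "plan": "0 0 0 0.001 0; 0 0 0 0.001 0; 0 0 0 0.001 0; 0 0 0 0 0; 0 0 0 0 0; 0 0 0 0 0"
}}

```text
clock: 26.55
tool_pos: [516.1, -196.4, 157.4]
orientation: [0.0, 0.758, 0.653, 0.0]
wrist_force: [0.1, 0.4, 4.2]
finger_gap: 17.7
gripper_force: 30.0
```

The right bore bottoms at about 52 mm with the nose about 4 mm in, so it's good. Back to the middle bore.

Call:
{"fn": "apply_moves", "kwargs": {
  "plan": "0 0 0 -0.005 0; 0 0 0 -0.012 0; 0 0 0 -0.016 0; 0 0 0 -0.016 0; 0 0 0 -0.016 0; 0 0 0 -0.016 0; 0 0 0 -0.01 0; 0 0 0 0 0"
}}

```text
clock: 27.35
tool_pos: [516.4, -196.5, 249.7]
orientation: [0.001, 0.758, 0.653, 0.001]
wrist_force: [0.0, -1.1, -1.8]
finger_gap: 18.0
gripper_force: 30.0
```

```bash
python3 go.py 492.1 19.8 248
```

```text
t 27.35 p [ 516.4 -196.5  249.7] yawY -8.5 tilt 0.002 F [ 0.  -1.1 -1.8] gap 18.0 gf 30.0
tool shift mm [210.4 -56.    1.6]
```

Call:
{"fn": "apply_moves", "kwargs": {
  "plan": "0 0.015 -0.004 0 0; 0 0.035 -0.0095 0 0; 0 0.04 -0.0105 0 0; 0 0.04 -0.0105 0 0; 0 0.04 -0.0105 0 0; 0 0.03 -0.0085 0 0; 0 0.01 -0.0025 0 0; 0 0 0 0 0"
}}

```text
clock: 28.15
tool_pos: [491.2, 20.8, 247.8]
orientation: [-0.0, 0.757, 0.654, -0.0]
wrist_force: [0.6, -0.2, -1.7]
finger_gap: 18.2
gripper_force: 30.0
```

Call:
{"fn": "apply_moves", "kwargs": {
  "plan": "0 0 0 0.01 0; 0 0 0 0.01 0; 0 0 0 0 0; 0 0 0 0 0"
}}

```text
clock: 28.55
tool_pos: [491.5, 18.7, 227.8]
orientation: [0.0, 0.758, 0.652, -0.001]
wrist_force: [-0.4, 0.5, -1.0]
finger_gap: 17.8
gripper_force: 30.0
```

```bash
python3 go.py 492.1 19.8 205
```

```text
t 28.55 p [491.5  18.7 227.8] yawY -8.6 tilt 0.0012 F [-0.4  0.5 -1. ] gap 17.8 gf 30.0
tool shift mm [ 1.2  0.5 22.8]
```

Call:
{"fn": "apply_moves", "kwargs": {
  "plan": "0 0.0006 0.0003 0.006 0; 0 0 0 0.006 0; 0 0 0 0.004 0; 0 0 0 0.003 0; 0 0 0 0.002 0; 0 0 0 0.002 0; 0 0 0 0 0; 0 0 0 0 0"
}}

```text
clock: 29.35
tool_pos: [492.0, 20.2, 205.4]
orientation: [0.0, 0.758, 0.653, 0.0]
wrist_force: [0.3, -0.2, -1.6]
finger_gap: 17.8
gripper_force: 30.0
```

```bash
python3 go.py 492.1 19.8 184.6
```

```text
t 29.35 p [492.   20.2 205.4] yawY -8.5 tilt 0.0 F [ 0.3 -0.2 -1.6] gap 17.8 gf 30.0
tool shift mm [-0.4  0.1 20.8]
```

Call:
{"fn": "apply_moves", "kwargs": {
  "plan": "0 -0.0003 0 0.004 0; 0 0 0 0.004 0; 0 0 0 0.004 0; 0 0 0 0.004 0; 0 0 0 0.003 0; 0 0 0 0.002 0; 0 0 0 0 0; 0 0 0 0 0"
}}

```text
clock: 30.15
tool_pos: [492.0, 19.8, 184.3]
orientation: [0.0, 0.758, 0.653, -0.0]
wrist_force: [0.3, -0.2, -1.0]
finger_gap: 17.8
gripper_force: 30.0
```

Call:
{"fn": "apply_moves", "kwargs": {
  "plan": "0 0 0 0.0005 0; 0 0 0 0.0005 0; 0 0 0 0 0; 0 0 0 0 0"
}}

```text
clock: 30.55
tool_pos: [492.0, 19.9, 183.4]
orientation: [0.0, 0.758, 0.653, 0.0]
wrist_force: [-0.1, 1.1, 0.6]
finger_gap: 17.9
gripper_force: 30.0
```

It is touching, with the nose in by a fraction of a mm. Releasing gently.

Call:
{"fn": "apply_moves", "kwargs": {
  "plan": "0.019 0 0 0 0; 0.021 0 0 0 0; 0.025 0 0 0 0; 0.032 0 0 0 0; 0.04 0 0 0 0; 0.05 0 0 0 0; 0.05 0 0 0 0; 0.05 0 0 0 0"
}}

```text
clock: 31.35
tool_pos: [491.9, 19.9, 183.3]
orientation: [0.0, 0.758, 0.653, -0.0]
wrist_force: [-0.0, 0.7, 0.2]
finger_gap: 50.1
gripper_force: 0.0
```

Call:
{"fn": "apply_moves", "kwargs": {
  "plan": "0.05 0 0 -0.005 0; 0.05 0 0 -0.015 0; 0.05 0 0 -0.03 0; 0.05 0 0 -0.035 0; 0.05 0 0 -0.035 0; 0.05 0 0 -0.03 0; 0.05 0 0 0 0; 0.05 0 0 0 0"
}}

```text
clock: 32.15
tool_pos: [492.1, 19.9, 333.7]
orientation: [0.0, 0.758, 0.653, 0.001]
wrist_force: [-0.2, 0.1, 0.0]
finger_gap: 50.3
gripper_force: 0.0
```

```bash
python3 go.py; python3 look.py 492 19.5 pics/end.png
```

```text
t 32.15 p [492.1  19.9 333.7] yawY -8.5 tilt 0.0013 F [-0.2  0.1  0. ] gap 50.3 gf 0.0
tool [492.1  19.9 333.7] tip est [492.1  19.9 201.8]
top crop origin 271 154 bore px [316.  214.5] tip px [315.6 211.2]
scene crop origin 281 139 bore px [325.6 199.4] tip px [325.3 158.7]
```

View pics/end.png

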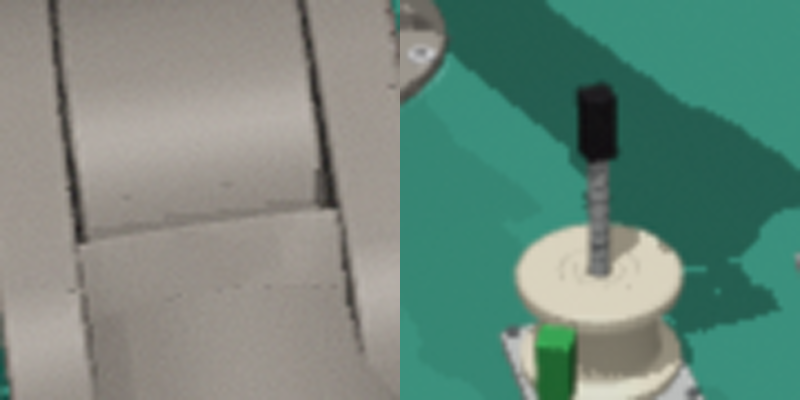

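The scene half shows the rod standing upright and released in the middle roller's bore (about pixel (325,200)), with the gripper well clear above. Handing in.

```bash
python3 -c "
from bench import manip; print(manip.close_job())"
```

```text
the job is handed in; nothing more can be done
None
```

I checked the bores left to right (left about 52 mm, middle about 30 mm, right about 52 mm deep), left the rod standing upright and released in the short middle one, and handed the job in at about 32 s; no verdict was returned.

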